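# Put up the side shelf of a gem-cutting tray on its prop leg

### The job

Put up the fold-down shelf on the side of the gem-cutter's tray: push the half-open prop leg out from the tray wall until it bears firmly on its stop screw, then fold the shelf leaf over and press it down until it is seated on top of the leg. Feel for both ends gently without forcing anything, leave the leg hard against its stop with the shelf level on it, and do not disturb the bowl, the tin or the block of dop sticks.

Things in the scene. Friction and masses are not known exactly. Their poses are not given: they have to be found in the camera images.
- tray: White cutting tray fixed to the bench, 400 x 360 mm, walls 110 mm high, 15 mm thick; lap wheel and 280 mm mast inside. Origin: bench height, outer face of the shelf-side wall, middle of its length, abreast of the leg hinge. x runs along that wall, z up, -y points out of the wall; the tray spans x -200 to 200, y 0 (that face) to 360 mm.
- leg: Prop leg, a pale wooden gate frame 14 mm thick, 2 to 96 mm above the bench; a sprung rubber pad on its end post stands 3.5 mm higher. Origin: on its upright hinge axis, tray (0, -12) mm, bench height; z up. It runs along its own -x to 130 mm, faces at y = -7, +7 mm. Folded, its axes match the tray's; it swings out about +z, starts 0.6 to 1.0 rad out. Hinge friction of 0.2 N m keeps it where left.
- leg_post (a point): Middle of the leg's end post, 118 mm out from the hinge, 85 mm above the bench; axes as the leg's. The post is 24 mm wide (106 to 130 mm out); beside it only the top rail (72 to 96 mm high) and a bottom rail, open between. Push here on the +y face (the one towards the wall), towards the leg's -y. The leg stops at the screw, 82 to 98 degrees out: only touch tells where; the push then rises sharply.
- stop: Grey stop bracket on the wall at tray x = 50 mm: plate 10 mm thick, 92 mm long, top 93 mm high. Origin at bench height on the wall's outer face, axes as the tray's. It carries a steel screw along x, 80 mm high, 72 mm out from the wall, whose 16 mm rubber tip points to -x and meets the leg's top rail 60 mm from the leg's hinge. The screw's setting is not measured: tip at tray x from -2 to +16 mm.
- leaf: Shelf leaf: plywood, grey top, aluminium front edge, 220 mm along the wall, 12 mm thick. Origin: middle of its hinge axis, which runs along the tray's x at the wall's top outer edge (tray y = -1, 110 mm high). Own frame: x -110 to 110, y -4 to -143 (front edge), z 0 (top face) to -12 mm. Level, its axes match the tray's and its underside, 98 mm high, lies on the leg's pad, if it is out.
- leaf_front (a point): Middle of the leaf's front edge, 143 mm from its hinge axis and half-way through its thickness; axes as the leaf's. The leaf starts standing up, leaning 10 to 25 degrees back over the tray beyond upright (1.75 to 2.0 rad up from level). A friction hinge of about 0.3 N m holds it at any angle; a push of 1 to 5 N near this edge moves it. On the leg's pad (6 N/mm) the push rises.
- bowl: Bystander: empty steel bowl, 104 mm wide, 38 mm high, on the bench; origin at the centre of its underside.
- tin: Bystander: closed round metal tin, 89 mm wide, 39 mm high, on the bench; origin at the centre of its underside.
- dop_block: Bystander: wooden block 100 x 44 x 32 mm with four upright metal dop sticks, 86 mm high in all, on the bench beyond the stop bracket; origin at the centre of its underside.

How it is judged (in metres and radians):
On the way, in this order (a step that is already met when the one before it is completed fails the run):
1. the leg bears on its stop screw with more than 2 N for 0.2 s (contact force between leg and stop above 2 N), for 0.2 s.
2. the leaf, level within 2.5 degrees, is pressed on the leg with more than 1 N for 0.2 s (angle between leaf's own z axis and vertical below 0.044 rad and contact force between leaf and leg above 1 N), for 0.2 s.
At the end, for the whole second after the job is handed in: The leaf lies level within 2.5 degrees, touching the leg (over 0.2 N); the leg stands at least 79 degrees out from the wall and still touches its stop screw (over 0.2 N); both are at rest, the bystanders within 15 mm of where they stood, and the robot is clear (angle between leaf's own z axis and vertical below 0.044 rad and contact force between leaf and leg above 0.2 N and angle between the x axis of leg and the x axis of tray, either way round above 1.38 rad and contact force between leg and stop above 0.2 N and angular speed of each of leaf, leg below 0.05 rad/s).
It fails at once if the leg is pushed with more than 20 N (contact force between leg and the fingers above 20 N or contact force between leg and the arm above 20 N).
It fails at once if the leaf is pushed with more than 20 N, or slammed on the leg with more than 30 N (contact force between leaf and the fingers above 20 N or contact force between leaf and the arm above 20 N or contact force between leaf and leg above 30 N).
It fails at once if the bowl, the tin or the dop block is moved by more than 15 mm (distance of any of bowl, tin, dop_block from where it was at the start of the episode above 0.015 m).
It also fails if it takes over 69 s, if anything falls off the work surface, if the arm or the gripper's body presses on something with over 40 N, if the wrist force passes 120 N, or if a joint passes its speed limit or range.

### The arm

A 6-joint arm with a two-finger parallel gripper is mounted at the origin on the work surface. World frame = base frame: x ahead of the robot, y to its left, z up, the work surface at z = 0. Lengths are in mm, angles in degrees, forces in N, time in s.
With the tool pointing down it reaches from about 350 to 850 mm from the base axis. Payload 8.1 kg.
Tool frame: the origin (TCP) lies on the centre line of the jaws, within the pads' length; the fingertips stand r.tip_extent ahead of it and the grasp point (between the pads) lies 8 mm behind it (r.tip_extent is the distance from the TCP to the fingertips, in mm); z points along the fingers, y is the direction in which the jaws open and shut (so a half turn about z gives the same grasp; the last joint's range is limited). The gripper opens to 85 mm and grips with 20 to 120 N. Pads are 22 mm wide; open, the fingers measure 114 mm over their backs; the gripper's body (76 mm by 85 mm) begins 54 mm behind the grasp point. The pads swing forward as they close: fully open they stand 13 mm farther back than shut.
Start: joints at [-77.2, 7.471, 85.268, -0, 87.261, -4.893], TCP at [182.37, -571.618, 242.292] pointing down, gripper open.
Joint ranges: [-169.43, 169.43], [-51.17, 129.36], [1.28, 143.12], [-76.62, 256.62], [0, 156.53], [-152.29, 152.29]. Speed limits (degrees/s): [136.94, 136.94, 159.86, 180, 180, 180].

### API

Orientations are given as [roll, pitch, yaw] about the fixed x, y, z axes, in that order (R = Rz(yaw) Ry(pitch) Rx(roll)).
In Python, from bench import sense, optics, hand_in, spotter, r gives the robot as it stands.
- The arm moves only by the tool apply_moves, never from a script. Its argument "series" is a list of rows, each a list of 3 entries, a list of its own where there are three numbers: the opening, from 0 (shut) to 1 (fully open), then the shift along the world's x, y, z in m, then the turn about the world's z in rad. In form: [[grip, [x, y, z], turn], ...]. A call has 1 to 5 rows; each row is the pose to reach, as a shift and turn from the pose measured when the call began; what a row does not reach only later rows make up. A row lasts 1/8 s, in which the tool goes at most 62.5 mm and 10.7 degrees, less where a joint would pass 70% of its speed; a pose out of reach is approached as far as the arm can. A call with a gripper value outside its range is refused whole. The fingers move at their own pace and stop on an object; "grip_force" is the grip in N (left out, the last holds). Time passes only in rows, so rows that repeat a pose let the fingers close. It gives the time, the measured TCP pose, the force and the opening at its end, in the units of the state.
- sense(): the state, without advancing time (a new reading comes with each control period).
- optics.snapshot(name): name is "scene" or "side" or "wrist"; returns a dict with "color" (384x512x3 uint8, blue, green, red), "intrinsics" (3x3 intrinsics, pixels), "rvec" (rotation vector, rad) and "tvec" (3), from world to camera coordinates, as OpenCV has them. Camera axes: x right, y down, z forward; pixel columns grow to the right and rows downward; lengths in mm; the calibration is good to about 2 mm. A picture is of the moment at which its call begins. There is no depth.
- hand_in(): hands the job in, once; it reports no verdict.
Trained networks look in a picture, given as the dict that the camera call returned (one of the last four; its "shot" number tells which), for a name from the list of things; names that differ only in an ending like _2 or _b are one class to them, and where a whole thing is asked for, a point or a joint stands for the part that bears it (a point fixed in the world has none). Each returns a list of dicts, best first, with "p" (0 to 1); they miss things now and then, are a little off and sometimes report something else, mostly with a low value. They report only what shows in the picture. A call takes as long as a camera call.
- spotter.search_frame(picture, query): "xyz" ([x, y, z] in mm, in the coordinates of the camera as it stood for that picture, good to about 4 mm: the middle of the surface that is visible of it).
- spotter.masks_of(picture, query): "mask" (384x512 bool, what is visible of it).
The state is a dict: "time": time; "joint_pos": joint angles; "qd": joint speeds; "joint_efforts": joint torques, N m; "tool_pos": TCP position; "tcp_rot": TCP orientation; "ft_force": force on the tool from outside, world axes, zero at the start; "wrist_torque": the same for the moment, N m; "finger_gap": finger opening in mm.
Only numpy, scipy, OpenCV 4.12 (cv2) and the standard library are available. Lean on these libraries where they do the work, as an engineer would, in place of code of your own. Each camera call takes 0.05 s, during which the arm holds its last target.

## Working session

There is one attempt and no reset: what is moved stays moved. The work goes in short steps, Python scripts to look and compute and a tool call to move; the robot and the scene stay as the last step left them, time stands still between calls to the robot, and variables do not carry over. Pictures are saved under pics/ and viewed, and the job is handed in when it is done.

Besides the shell and the picture viewer there is one more tool, called after ">>>" in YAML: its name, and indented under it one key for each argument. apply_moves: Moves the arm, as the interface text tells. Its arguments: {"type":"object","properties":{"series":{"type":"array"},"grip_force":{"type":"number"}},"required":["series"]}

```bash
mkdir -p pics; ls
cat > h.py <<'E'
from bench import sense, optics, hand_in, spotter, r
import numpy as np, cv2
def cam2w(p,X):
    R,_=cv2.Rodrigues(np.array(p["rvec"],float)); return R.T@(np.array(X,float)-np.array(p["tvec"],float).ravel())
def proj(p,X):
    return cv2.projectPoints(np.array(X,float).reshape(-1,1,3),np.array(p["rvec"],float),np.array(p["tvec"],float),np.array(p["intrinsics"],float),None)[0].reshape(-1,2)
E
python3 - <<'E'
from h import *
s=sense(); print(s["time"],s["tool_pos"],s["tcp_rot"],s["ft_force"],s["finger_gap"],r.tip_extent)
for n in ["scene","side"]:
    p=optics.snapshot(n); cv2.imwrite(f"pics/{n}0.png",p["color"])
    R,_=cv2.Rodrigues(np.array(p["rvec"],float)); print(n,(-R.T@np.array(p["tvec"]).ravel()).round(),p["intrinsics"])
    for q in ["tray","leg","leg_post","stop","leaf","leaf_front","bowl","tin","dop_block"]:
        for d in spotter.search_frame(p,q)[:2]: print(q,round(d["p"],2),cam2w(p,d["xyz"]).round(1))
E
```

```text
pics
0.0 [ 182.23666271 -571.07151803  241.21555509] [-1.79890803e+02 -7.60116366e-03  1.76935639e+01] [0.60843368 0.0965588  0.44826854] 85.41280814380006 11.0
scene [1149. -455.  738.] [[447.23786596   0.         258.86537683]
 [  0.         447.23786596 189.22369711]
 [  0.           0.           1.        ]]
tray 0.8 [600.  187.8  79.3]
leg 0.59 [497.5   6.8  72.7]
leg_post 0.81 [494.6   9.5  70.4]
stop 0.95 [594.   37.1  78. ]
stop 0.2 [551.3  91.6 192.5]
leaf 0.94 [551.   93.6 191.2]
leaf_front 0.87 [550.   92.4 193.7]
bowl 0.32 [558.1  93.5 189.2]
tin 0.94 [ 653.7 -198.6   34.7]
dop_block 0.61 [717.7   1.6  33.7]
side [288. 403. 536.] [[372.79087928   0.         251.74798545]
 [  0.         372.79087928 188.81260676]
 [  0.           0.           1.        ]]
tray 0.97 [555.8 203.1  65.3]
leg 0.55 [462.2 -11.9  71.7]
leg_post 0.58 [462.4 -16.2  65.9]
leaf 0.94 [511.5 114.8 209. ]
leaf_front 0.89 [515.7 114.8 204.2]
bowl 0.71 [ 387.4 -181.4   19.7]
tin 0.86 [ 633.1 -174.5   40.4]
```

View pics/scene0.png

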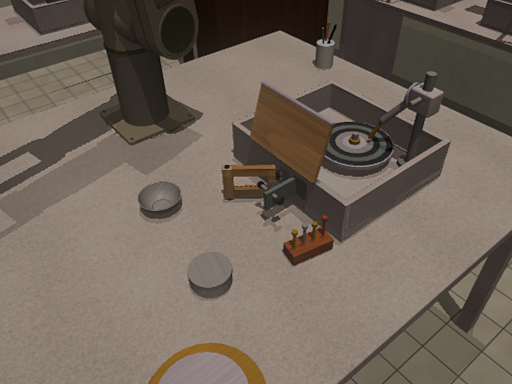

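View pics/side0.png

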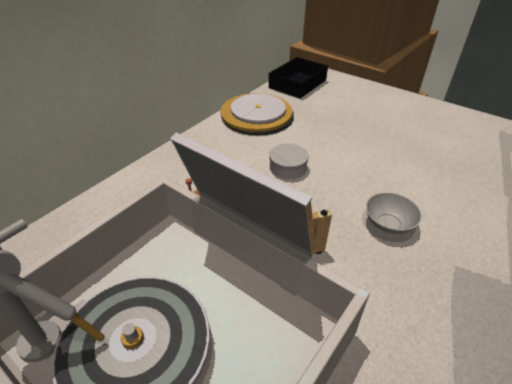

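Run:
```python
import cv2
a=cv2.imread("pics/scene0.png")[70:270,190:460]; cv2.imwrite("pics/s_c.png",cv2.resize(a,None,fx=2.96,fy=2.96,interpolation=3))
a=cv2.imread("pics/side0.png")[120:384,0:380]; cv2.imwrite("pics/d_c.png",cv2.resize(a,None,fx=2.1,fy=2.1,interpolation=3))
```

```text
(no output)
```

View pics/s_c.png

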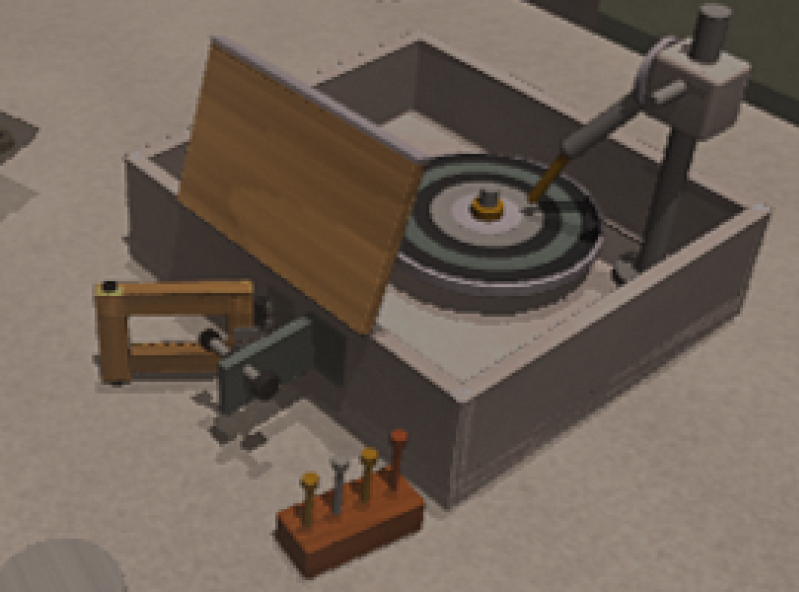

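View pics/d_c.png

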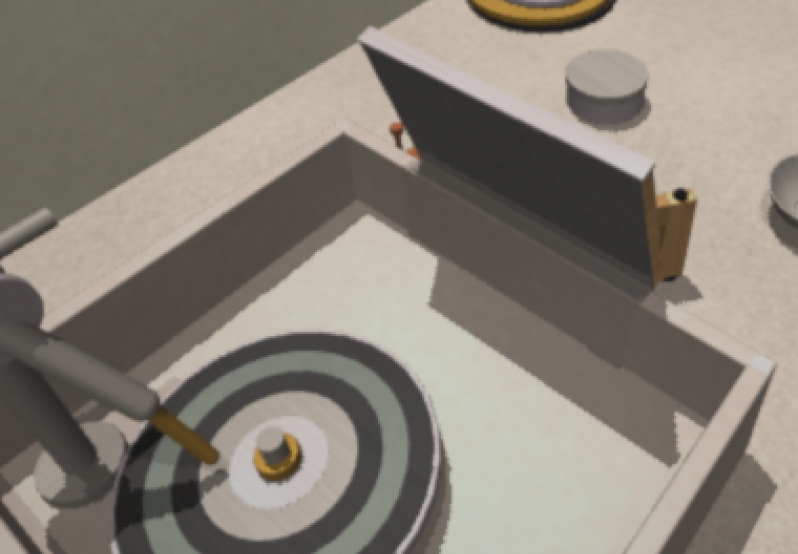

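```bash
cat > fit.py <<'E'
from h import *
from scipy.optimize import least_squares
import json
S=optics.snapshot("scene"); D=optics.snapshot("side")
sc=lambda x,y:(190+x/2.96,70+y/2.96); dc=lambda x,y:(x/2.1,120+y/2.1)
def T(q,P): # tray->world
    c,s=np.cos(q[2]),np.sin(q[2]); P=np.array(P,float); return np.array([q[0]+c*P[0]-s*P[1],q[1]+s*P[0]+c*P[1],P[2]])
def leaf(q,P):
    a=-q[3]; c,s=np.cos(a),np.sin(a); x,y,z=P; return T(q,[x,-1+c*y-s*z,110+s*y+c*z])
def leg(q,P):
    c,s=np.cos(q[4]),np.sin(q[4]); x,y,z=P; return T(q,[c*x-s*y,-12+s*x+c*y,z])
obs=[(S,T,(-200,0,110),sc(127,157)),(S,T,(200,0,110),sc(459,402)),(S,T,(200,360,110),sc(769,208)),(S,T,(200,0,0),sc(452,507)),(S,T,(-200,360,110),sc(418,38)),
(S,leaf,(-110,-143,-12),sc(212,44)),(S,leaf,(110,-143,-12),sc(418,165)),
(D,T,(-200,0,110),dc(773,364)),(D,T,(200,0,110),dc(345,132)),
(D,leaf,(-110,-143,0),dc(643,178)),(D,leaf,(-110,-143,-12),dc(653,165)),(D,leaf,(110,-143,-12),dc(370,28)),(D,leaf,(110,-143,0),dc(360,38)),
(S,leg,(-118,0,99.5),sc(110,286)),(D,leg,(-118,0,99.5),dc(682,193))]
f=lambda q:np.concatenate([proj(p,g(q,P))[0]-o for p,g,P,o in obs])
if __name__=="__main__":
    best=min((least_squares(f,[560,80,y,1.85,.8],loss="soft_l1") for y in (-.5,0,.5)),key=lambda b:b.cost)
    q=best.x; print(best.cost,q); print(f(q).reshape(-1,2).round(1))
    json.dump(list(q),open("q.json","w"))
    print("post",leg(q,[-118,0,85]),"postface",leg(q,[-118,7,85]),"leaffront",leaf(q,[0,-143,-6]),"hinge",T(q,[0,-12,0]),"stop",T(q,[50,0,0]),T(q,[50,-92,0]))
    for n,p in (("scene",S),("side",D)):
        for k in ["bowl","tin","dop_block"]:
            for d in spotter.search_frame(p,k)[:2]: print(n,k,round(d["p"],2),cam2w(p,d["xyz"]).round())
E
python3 fit.py
```

```text
26.704717225912468 [ 5.35269041e+02  8.61838033e+01 -9.71476686e-03  1.85989463e+00
  9.19037309e-01]
[[-1.7 -1.7]
 [ 0.1 -1. ]
 [ 0.9 -0.5]
 [-3.1  0. ]
 [ 0.4 -4.4]
 [-0.8 -3.8]
 [-1.4 -3.3]
 [ 1.9 -0.3]
 [-0.5 -7.5]
 [-1.3  0.2]
 [-0.4 -1.3]
 [-0.  -0.7]
 [-1.   0.1]
 [-0.9 -1.7]
 [-1.1 -0.1]]
post [462.66737111 -18.92798753  85.        ] postface [457.14375671 -14.62802428  85.        ] leaffront [535.59949921 120.19878313 248.77621833] hinge [535.15246585  74.18436955   0.        ] stop [585.26668182  85.69807259   0.        ] [584.37293733  -6.29758611   0.        ]
scene bowl 0.83 [ 368. -156.   18.]
scene tin 0.96 [ 655. -199.   36.]
scene dop_block 0.94 [718.   0.  31.]
side tin 0.58 [ 632. -172.   43.]
```

```bash
sed -i 's/,(D,T,(200,0,110),dc(345,132))//' fit.py
cat >> fit.py <<'E'
    for n,p,(x0,y0,w,h,sf) in (("s",S,(190,70,270,200,2.96)),("d",D,(0,120,380,264,2.1))):
        im=cv2.resize(p["color"],None,fx=sf,fy=sf,interpolation=3)
        def box(g,b,col):
            c=[(x,y,z) for x in b[0] for y in b[1] for z in b[2]]
            u=[proj(p,g(q,P))[0]*sf for P in c]
            for i in range(8):
                for j in (1,2,4):
                    if not i&j: cv2.line(im,tuple(u[i].astype(int).tolist()),tuple(u[i|j].astype(int).tolist()),col,1)
        box(T,((-200,200),(0,360),(0,110)),(255,0,255)); box(leaf,((-110,110),(-143,-4),(-12,0)),(0,255,0)); box(leg,((-130,-0),(-7,7),(2,96)),(0,255,255)); box(T,((45,55),(-92,0),(60,93)),(255,255,0))
        cv2.imwrite(f"pics/ov_{n}.png",im[int(y0*sf):int((y0+h)*sf),int(x0*sf):int((x0+w)*sf)])
E
python3 fit.py
```

```text
19.999133908768464 [ 5.35504255e+02  8.59270906e+01 -1.00844975e-02  1.86109024e+00
  9.16528897e-01]
[[-1.7 -1.6]
 [ 0.1 -0.8]
 [ 0.9 -0.4]
 [-3.1  0.1]
 [ 0.5 -4.3]
 [-0.7 -3.7]
 [-1.4 -3.2]
 [ 1.8 -0.5]
 [-1.5  0.1]
 [-0.6 -1.4]
 [-0.1 -0.8]
 [-1.   0.1]
 [-1.  -1.7]
 [-1.  -0.1]]
post [462.63045823 -18.97564846  85.        ] postface [457.1192426  -14.65980529  85.        ] leaffront [535.84896228 120.10783507 248.73425287] hinge [535.38324305  73.92770078   0.        ] stop [585.50171256  85.42287428   0.        ] [584.57395452  -6.57244769   0.        ]
scene bowl 0.63 [ 371. -158.   20.]
scene bowl 0.31 [600. 187.  80.]
scene tin 0.93 [ 655. -197.   40.]
scene dop_block 0.85 [718.   1.  32.]
side bowl 0.61 [ 389. -181.   23.]
side tin 0.96 [ 636. -171.   42.]
```

View pics/ov_s.png

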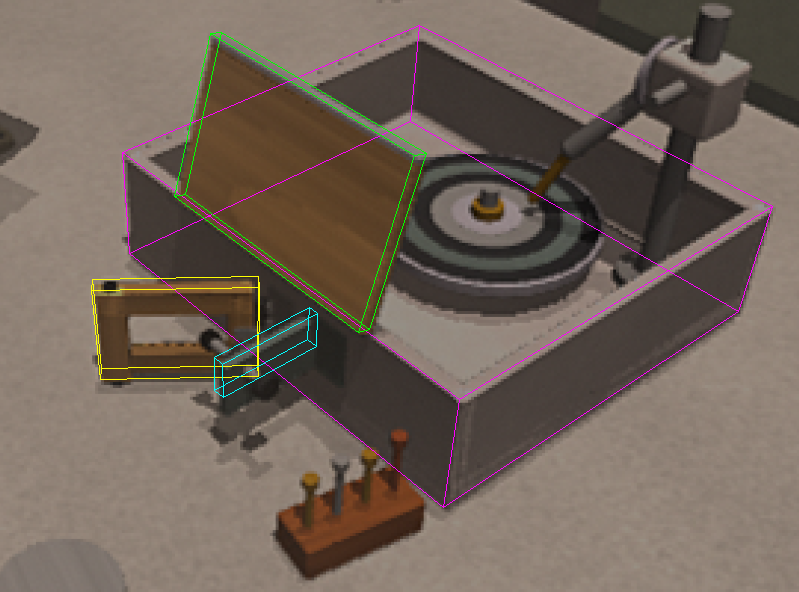

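View pics/ov_d.png

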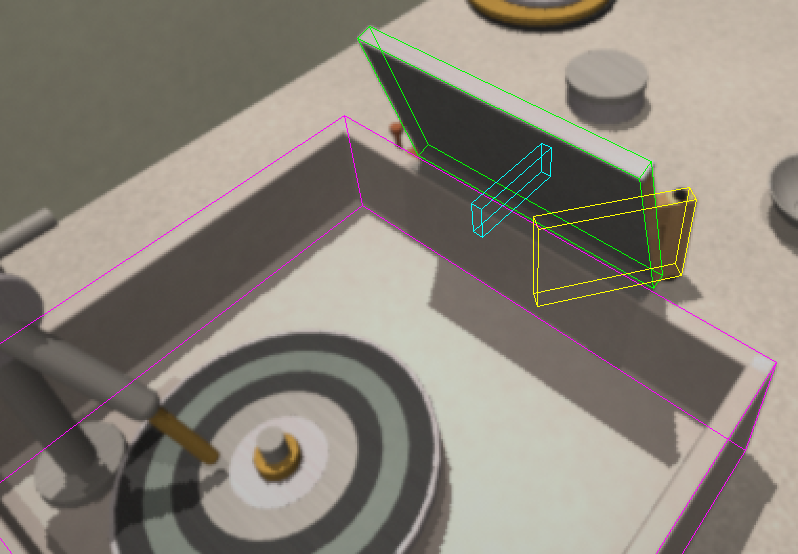

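>>> apply_moves:
  series:
    - [0,[0.024,0.057,0],-0.1]
    - [0,[0.048,0.114,0],-0.2]
    - [0,[0.072,0.171,0],-0.31]
    - [0,[0.096,0.228,0],-0.31]
    - [0,[0.12,0.285,0],-0.31]
  grip_force: 40

```text
time: 2.42
tool_pos: [302.8, -284.9, 242.5]
tcp_rot: [180.0, -0.0, -0.1]
ft_force: [1.1, 0.1, -0.1]
finger_gap: 0.4
```

>>> apply_moves:
  series:
    - [0,[0.024,0.058,0],0]
    - [0,[0.048,0.116,0],0]
    - [0,[0.072,0.174,0],0]
    - [0,[0.096,0.232,0],0]
    - [0,[0.122,0.292,0],0]

```text
time: 3.05
tool_pos: [423.1, 3.9, 243.0]
tcp_rot: [179.9, -0.1, -0.1]
ft_force: [1.6, -0.8, -0.2]
finger_gap: -0.0
```

>>> apply_moves:
  series:
    - [0,[0,0,-0.05],0]
    - [0,[0,0,-0.1],0]
    - [0,[0,0,-0.14],0]
    - [0,[0,0,-0.16],0]
    - [0,[0,0,-0.16],0]

```text
time: 3.68
tool_pos: [421.5, 4.1, 81.4]
tcp_rot: [180.0, 0.1, -0.1]
ft_force: [0.6, 0.1, -1.0]
finger_gap: -0.1
```

Run:
```python
from h import *
s=sense(); print(s["time"],s["tool_pos"],s["ft_force"])
a=optics.snapshot("scene")["color"][70:270,190:460]; cv2.imwrite("pics/s1.png",cv2.resize(a,None,fx=2.96,fy=2.96,interpolation=3))
```

```text
3.675 [421.52443013   4.09244692  81.40457533] [ 0.60045748  0.07238256 -1.02370095]
```

View pics/s1.png

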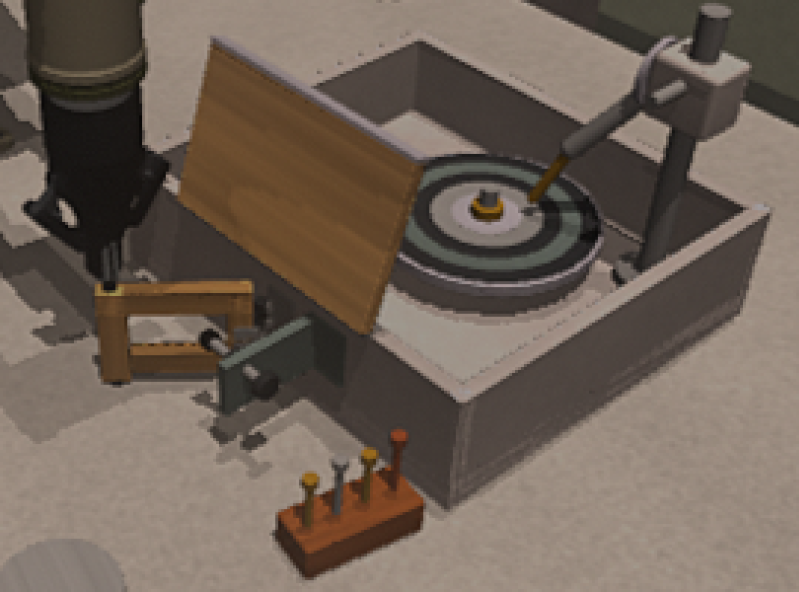

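>>> apply_moves:
  series:
    - [0,[0.008,-0.003,0],0]
    - [0,[0.015,-0.006,0],0]
    - [0,[0.021,-0.009,0],0]
    - [0,[0.027,-0.013,0],0]
    - [0,[0.033,-0.019,0],0]

```text
time: 4.35
tool_pos: [456.0, -15.1, 82.9]
tcp_rot: [180.0, -0.1, -0.1]
ft_force: [-0.3, 2.2, 0.0]
finger_gap: 0.1
```

>>> apply_moves:
  series:
    - [0,[0.005,-0.005,0],0]
    - [0,[0.011,-0.009,0],0]
    - [0,[0.017,-0.013,0],0]
    - [0,[0.023,-0.016,0],0]
    - [0,[0.029,-0.018,0],0]

```text
time: 4.97
tool_pos: [485.2, -33.5, 82.7]
tcp_rot: [180.0, -0.0, -0.1]
ft_force: [-1.1, 0.2, 0.3]
finger_gap: -0.4
```

>>> apply_moves:
  series:
    - [0,[0.003,-0.0015,0],0]
    - [0,[0.006,-0.003,0],0]
    - [0,[0.008,-0.004,0],0]
    - [0,[0.01,-0.0045,0],0]
    - [0,[0.012,-0.005,0],0]

```text
time: 5.6
tool_pos: [497.3, -38.5, 82.7]
tcp_rot: [180.0, -0.0, -0.1]
ft_force: [-2.7, 1.0, 0.5]
finger_gap: -0.1
```

>>> apply_moves:
  series:
    - [0,[0.001,0,0],0]
    - [0,[0.002,-0.001,0],0]
    - [0,[0.003,-0.001,0],0]
    - [0,[0.004,-0.001,0],0]
    - [0,[0.004,-0.001,0],0]

```text
time: 6.22
tool_pos: [501.4, -39.7, 82.8]
tcp_rot: [179.9, -0.0, -0.1]
ft_force: [-0.3, -0.8, -1.1]
finger_gap: 0.1
```

>>> apply_moves:
  series:
    - [0,[0.001,0,0],0]
    - [0,[0.002,-0.001,0],0]
    - [0,[0.003,-0.001,0],0]
    - [0,[0.004,-0.001,0],0]

```text
time: 6.72
tool_pos: [505.4, -40.8, 82.8]
tcp_rot: [179.9, -0.0, -0.1]
ft_force: [-1.8, 0.2, 0.3]
finger_gap: -0.3
```

>>> apply_moves:
  series:
    - [0,[0.001,0,0],0]
    - [0,[0.002,-0.001,0],0]
    - [0,[0.003,-0.001,0],0]

```text
time: 7.1
tool_pos: [508.5, -41.7, 82.7]
tcp_rot: [179.9, -0.0, -0.1]
ft_force: [-1.3, -1.2, -0.4]
finger_gap: 0.1
```

>>> apply_moves:
  series:
    - [0,[0.001,0,0],0]
    - [0,[0.002,0,0],0]
    - [0,[0.003,-0.001,0],0]

```text
time: 7.48
tool_pos: [511.6, -42.6, 82.7]
tcp_rot: [180.0, -0.0, -0.1]
ft_force: [-1.5, 1.4, 0.6]
finger_gap: 0.4
```

One call at a time, watching force.

>>> apply_moves:
  series:
    - [0,[0.001,0,0],0]
    - [0,[0.002,0,0],0]
    - [0,[0.003,0,0],0]

```text
time: 7.85
tool_pos: [514.4, -42.8, 82.7]
tcp_rot: [179.9, -0.0, -0.1]
ft_force: [-5.2, -2.2, 3.1]
finger_gap: 0.1
```

>>> apply_moves:
  series:
    - [0,[0.001,0,0],0]
    - [0,[0.002,0,0],0]

```text
time: 8.1
tool_pos: [514.9, -42.9, 82.6]
tcp_rot: [179.9, 0.2, -0.1]
ft_force: [-14.9, -1.2, 11.2]
finger_gap: 0.1
```

>>> apply_moves:
  series:
    - [0,[0.001,0,0],0]
    - [0,[0.002,0,0],0]

```text
time: 8.35
tool_pos: [514.9, -43.0, 82.6]
tcp_rot: [179.9, 0.5, -0.1]
ft_force: [-18.4, -1.6, 13.4]
finger_gap: -0.0
```

>>> apply_moves:
  series:
    - [0,[-0.002,0,0],0]
    - [0,[-0.005,0,0],0]

```text
time: 8.6
tool_pos: [510.4, -42.9, 82.9]
tcp_rot: [179.9, 0.4, -0.1]
ft_force: [0.2, 0.2, 0.4]
finger_gap: 0.2
```

Run:
```python
from h import *
s=sense(); print(s["time"],s["tool_pos"],s["ft_force"])
a=optics.snapshot("scene")["color"][70:270,190:460]; cv2.imwrite("pics/s2.png",cv2.resize(a,None,fx=2.96,fy=2.96,interpolation=3))
```

```text
8.6 [510.36973412 -42.90776255  82.85471908] [0.18572766 0.21358398 0.39175005]
```

View pics/s2.png

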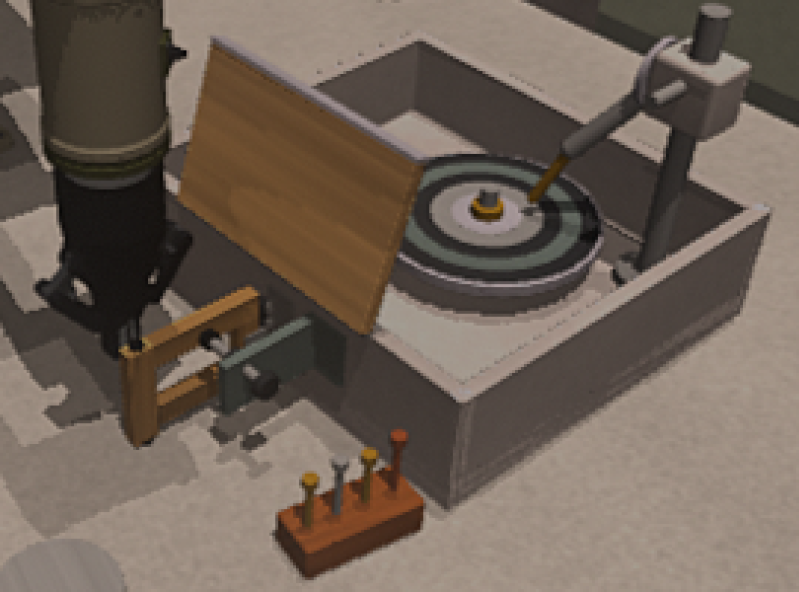

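>>> apply_moves:
  series:
    - [0,[-0.02,0,0],0]
    - [0,[-0.04,0,0.05],0]
    - [0,[-0.04,0,0.11],0.18]
    - [0,[-0.04,0,0.17],0.36]
    - [0,[-0.03,0,0.23],0.54]

```text
time: 9.28
tool_pos: [479.8, -42.8, 315.1]
tcp_rot: [179.9, 0.4, 31.2]
ft_force: [0.9, -0.6, -0.5]
finger_gap: 0.2
```

>>> apply_moves:
  series:
    - [0,[0.01,0.05,0.02],0.18]
    - [0,[0.02,0.1,0.02],0.36]
    - [0,[0.03,0.15,0.02],0.54]
    - [0,[0.04,0.2,0.02],0.72]
    - [0,[0.055,0.22,0.02],0.9]

```text
time: 9.9
tool_pos: [534.7, 180.2, 335.2]
tcp_rot: [179.9, 0.3, 83.3]
ft_force: [0.3, -0.3, -0.3]
finger_gap: 0.0
```

Run:
```python
from h import *
s=sense(); print(s["time"],s["tool_pos"],s["tcp_rot"],s["ft_force"],s["joint_pos"])
```

```text
9.9 [534.73194121 180.19772428 335.17580123] [179.85231532   0.31781114  83.25860233] [ 0.26484162 -0.34640806 -0.27061895] [13.63713755  0.80041978 82.66227241 -0.35161341 96.509412   20.3381793 ]
```

>>> apply_moves:
  series:
    - [0,[0,0,-0.045],0.118]
    - [0,[0,0,-0.085],0.118]
    - [0,[0,0,-0.095],0.118]
    - [0,[0,0,-0.095],0.118]

```text
time: 10.4
tool_pos: [534.8, 180.1, 240.4]
tcp_rot: [179.9, 0.3, 90.0]
ft_force: [-0.1, -0.5, -0.1]
finger_gap: -0.2
```

Run:
```python
from h import *
s=sense(); print(s["time"],s["tool_pos"],s["ft_force"])
a=optics.snapshot("side")["color"]; cv2.imwrite("pics/d3.png",a)
a=optics.snapshot("scene")["color"][20:270,190:460]; cv2.imwrite("pics/s3.png",cv2.resize(a,None,fx=2.3,fy=2.3,interpolation=3))
```

```text
10.4 [534.75173856 180.13801622 240.44324694] [-0.07807772 -0.54780255 -0.07586465]
```

View pics/d3.png

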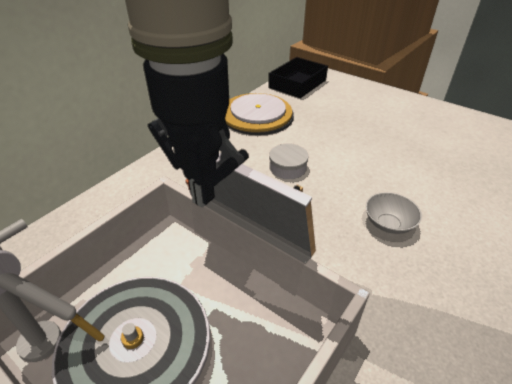

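View pics/s3.png

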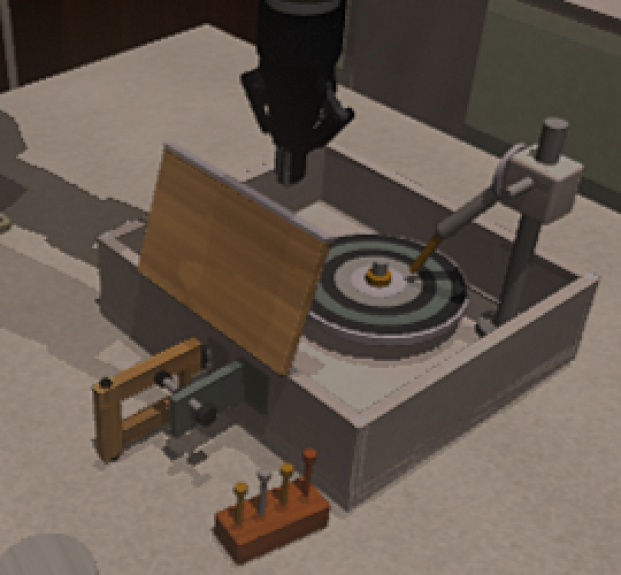

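>>> apply_moves:
  series:
    - [0,[0,-0.015,0.004],0]
    - [0,[0,-0.03,0.007],0]
    - [0,[0,-0.038,0.008],0]
    - [0,[0,-0.045,0.009],0]
    - [0,[0,-0.052,0.01],0]

```text
time: 11.12
tool_pos: [536.0, 128.4, 253.0]
tcp_rot: [179.6, 0.2, 90.0]
ft_force: [-0.1, 2.5, 1.9]
finger_gap: -0.1
```

>>> apply_moves:
  series:
    - [0,[0,-0.007,0],0]
    - [0,[0,-0.014,0.001],0]
    - [0,[0,-0.021,0.001],0]
    - [0,[0,-0.028,0.001],0]
    - [0,[0,-0.034,0.001],0]

```text
time: 11.75
tool_pos: [535.9, 93.8, 253.8]
tcp_rot: [179.7, 0.2, 90.0]
ft_force: [-0.3, 2.2, 0.9]
finger_gap: 0.0
```

Run:
```python
from h import *
a=optics.snapshot("side")["color"][60:280,60:360]; cv2.imwrite("pics/d4.png",cv2.resize(a,None,fx=2.5,fy=2.5,interpolation=3))
```

```text
(no output)
```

View pics/d4.png

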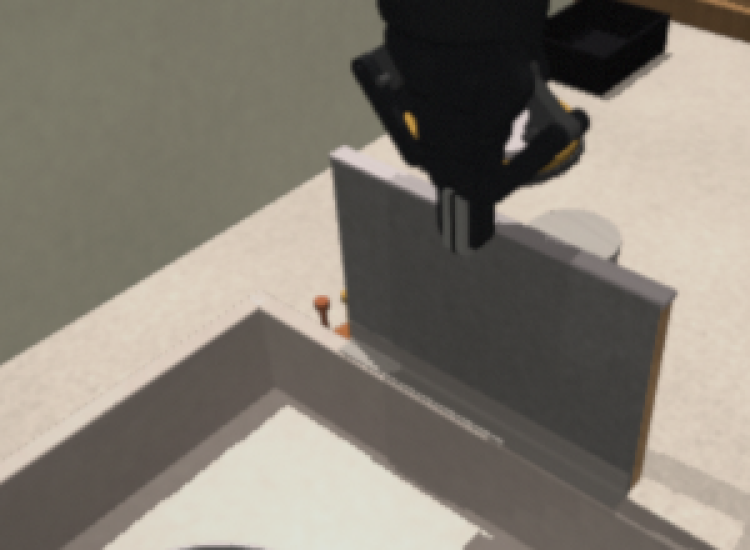

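>>> apply_moves:
  series:
    - [0,[0,-0.01,-0.004],0]
    - [0,[0,-0.02,-0.006],0]
    - [0,[0,-0.031,-0.008],0]
    - [0,[0,-0.042,-0.011],0]
    - [0,[0,-0.052,-0.015],0]

```text
time: 12.42
tool_pos: [535.6, 40.4, 238.2]
tcp_rot: [179.7, 0.2, 90.0]
ft_force: [-1.4, 2.4, -1.1]
finger_gap: 0.4
```

>>> apply_moves:
  series:
    - [0,[0,-0.01,-0.005],0]
    - [0,[0,-0.02,-0.011],0]
    - [0,[0,-0.029,-0.018],0]
    - [0,[0,-0.038,-0.025],0]
    - [0,[0,-0.046,-0.033],0]

```text
time: 13.05
tool_pos: [535.6, -6.2, 204.7]
tcp_rot: [179.7, 0.2, 90.0]
ft_force: [-0.5, 2.3, -0.1]
finger_gap: 0.1
```

>>> apply_moves:
  series:
    - [0,[0,-0.006,-0.01],0]
    - [0,[0,-0.011,-0.02],0]
    - [0,[0,-0.016,-0.03],0]
    - [0,[0,-0.02,-0.04],0]
    - [0,[0,-0.024,-0.05],0]

```text
time: 13.68
tool_pos: [535.6, -30.2, 154.0]
tcp_rot: [179.7, 0.2, 90.0]
ft_force: [-0.4, 0.5, 1.0]
finger_gap: -0.2
```

>>> apply_moves:
  series:
    - [0,[0,-0.001,-0.005],0]
    - [0,[0,-0.001,-0.01],0]
    - [0,[0,-0.002,-0.014],0]
    - [0,[0,-0.002,-0.018],0]
    - [0,[0,-0.002,-0.021],0]

```text
time: 14.3
tool_pos: [535.7, -32.2, 132.9]
tcp_rot: [179.7, 0.2, 90.0]
ft_force: [0.1, -0.6, 0.6]
finger_gap: 0.1
```

Run:
```python
from h import *
a=optics.snapshot("side")["color"][60:280,60:360]; cv2.imwrite("pics/d5.png",cv2.resize(a,None,fx=2.5,fy=2.5,interpolation=3))
a=optics.snapshot("scene")["color"][70:270,190:460]; cv2.imwrite("pics/s5.png",cv2.resize(a,None,fx=2.96,fy=2.96,interpolation=3))
```

```text
(no output)
```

View pics/s5.png

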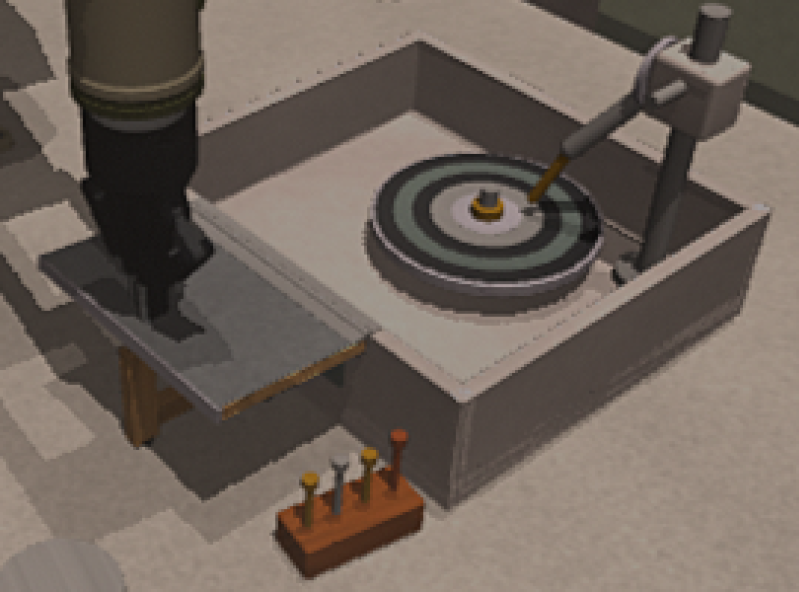

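>>> apply_moves:
  series:
    - [0,[0,0,-0.002],0]
    - [0,[0,0,-0.004],0]
    - [0,[0,0,-0.006],0]
    - [0,[0,0,-0.007],0]

```text
time: 14.9
tool_pos: [535.6, -32.1, 125.5]
tcp_rot: [179.7, 0.2, 90.0]
ft_force: [0.0, -0.5, 1.0]
finger_gap: -0.2
```

>>> apply_moves:
  series:
    - [0,[0,0,-0.001],0]
    - [0,[0,0,-0.002],0]
    - [0,[0,0,-0.002],0]

```text
time: 15.28
tool_pos: [535.5, -32.0, 123.4]
tcp_rot: [179.7, 0.2, 90.0]
ft_force: [0.8, 0.4, -0.7]
finger_gap: 0.1
```

>>> apply_moves:
  series:
    - [0,[0,0,-0.001],0]
    - [0,[0,0,-0.0015],0]
    - [0,[0,0,-0.0015],0]

```text
time: 15.65
tool_pos: [535.5, -32.0, 122.0]
tcp_rot: [179.7, 0.2, 90.0]
ft_force: [-1.5, 0.1, 2.1]
finger_gap: -0.3
```

Run:
```python
from h import *
for _ in range(2):
    s=sense(); print(s["time"],s["ft_force"])
    p=optics.snapshot("side")
a=p["color"][60:280,60:360]; cv2.imwrite("pics/d6.png",cv2.resize(a,None,fx=2.5,fy=2.5,interpolation=3))
```

```text
15.65 [-1.45923904  0.13252135  2.13373668]
15.7 [-0.62816397 -0.13908224  2.83827121]
```

View pics/d6.png

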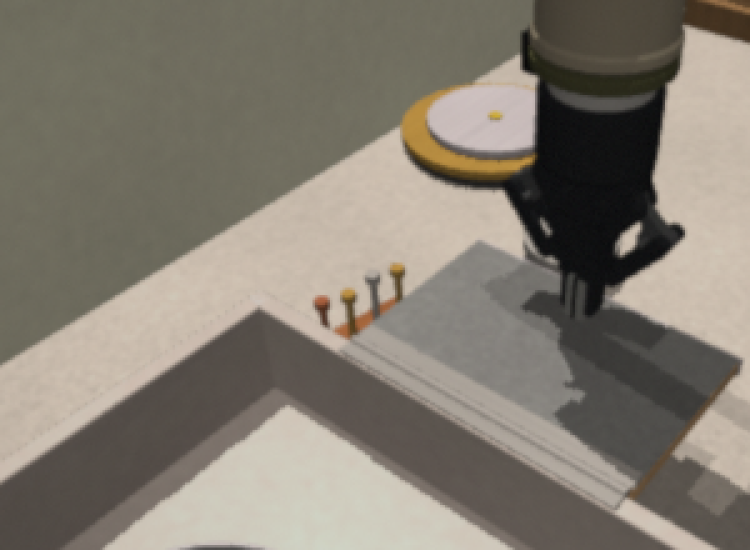

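>>> apply_moves:
  series:
    - [0,[0,0,-0.0005],0]
    - [0,[0,0,-0.001],0]
    - [0,[0,0,-0.001],0]

```text
time: 16.12
tool_pos: [535.5, -32.0, 121.4]
tcp_rot: [179.7, 0.2, 90.0]
ft_force: [-2.6, -0.8, 6.2]
finger_gap: -0.3
```

>>> apply_moves:
  series:
    - [0,[0,0,-0.0005],0]
    - [0,[0,0,-0.001],0]
    - [0,[0,0,-0.001],0]

```text
time: 16.5
tool_pos: [535.5, -32.1, 121.1]
tcp_rot: [179.7, 0.2, 90.0]
ft_force: [-4.2, -0.2, 9.5]
finger_gap: 0.3
```

>>> apply_moves:
  series:
    - [0,[0,0,0],0]
    - [0,[0,0,0],0]
    - [0,[0,0,0.003],0]
    - [0,[0,0,0.02],0]
    - [0,[0,0,0.06],0]

```text
time: 17.12
tool_pos: [534.0, -31.7, 180.3]
tcp_rot: [179.9, 0.2, 90.0]
ft_force: [0.9, -0.8, 1.3]
finger_gap: -0.0
```

>>> apply_moves:
  series:
    - [0,[-0.02,0,0.06],0]
    - [0,[-0.05,-0.03,0.12],0]
    - [0,[-0.08,-0.06,0.15],0]
    - [0,[-0.08,-0.1,0.15],0]
    - [0,[-0.08,-0.15,0.15],0]

```text
time: 17.75
tool_pos: [454.1, -182.6, 332.9]
tcp_rot: [179.7, 0.3, 90.0]
ft_force: [1.5, 0.4, 0.3]
finger_gap: -0.1
```

Run:
```python
from h import *
s=sense(); print(s["time"],s["ft_force"],s["tool_pos"])
a=optics.snapshot("side")["color"][60:280,60:360]; cv2.imwrite("pics/d7.png",cv2.resize(a,None,fx=2.5,fy=2.5,interpolation=3))
p=optics.snapshot("scene"); a=p["color"][70:270,190:460]; cv2.imwrite("pics/s7.png",cv2.resize(a,None,fx=2.96,fy=2.96,interpolation=3))
for k in ["bowl","tin","dop_block"]:
    for d in spotter.search_frame(p,k)[:1]: print(k,round(d["p"],2),cam2w(p,d["xyz"]).round())
```

```text
17.75 [1.54451509 0.35095785 0.32483779] [ 454.14933114 -182.62400802  332.91007289]
bowl 0.65 [ 369. -156.   19.]
tin 0.63 [ 654. -199.   37.]
dop_block 0.71 [716.   3.  29.]
```

View pics/s7.png

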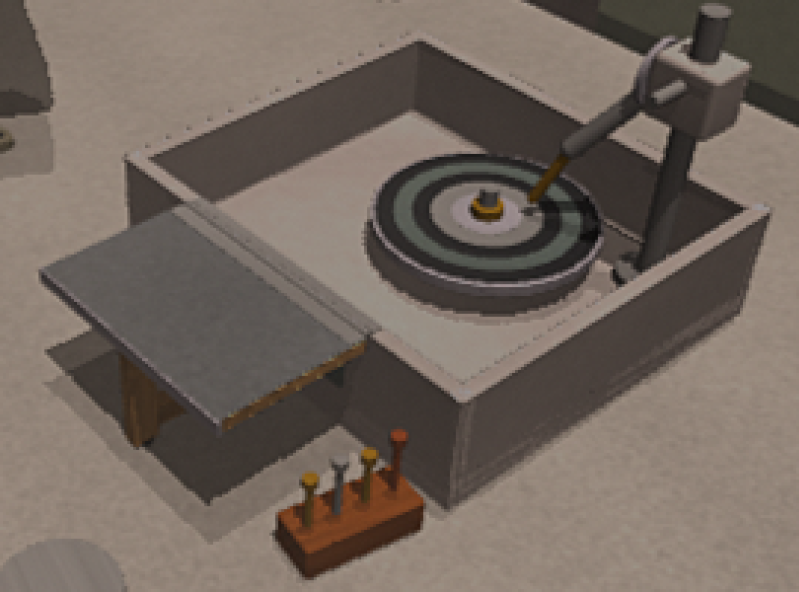

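View pics/d7.png

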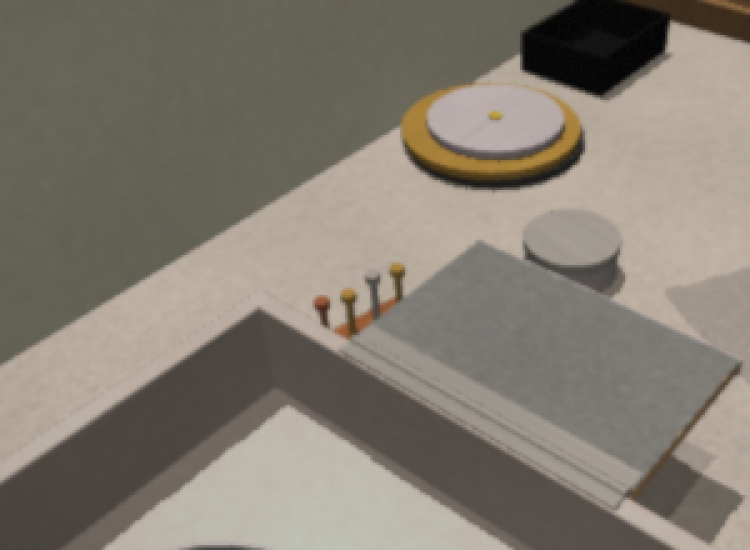

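```bash
python3 -c "
from h import *
print(sense()['qd']); print(hand_in())"
```

```text
[ 1.34154328 -0.19851401  0.49169768  0.01329816 -0.07942261  0.09392094]
the job is handed in; nothing more can be done
None
```

The shelf is up and the job is handed in, at about 18 s of the 69 s allowed. However, my push on the leg may have gone over the 20 N limit.

**Leg:** I pushed the post out with shut fingers until the force jumped sharply, at about 89° from the wall. I then backed off and the force returned to about 0.

**The push limit:** I had sent two small push steps together without reading the force in between. The last reading was 18.4 N along the push direction plus 13.4 N vertical, about 23 N in all at the wrist. If that whole amount counts as push on the leg, the run failed there. I could not check the contact force itself.

**Leaf:** I folded it over with readings of about 3 N or less. I then pressed it down in steps of about half a millimetre on to the pad, to about 9.5 N downward at the wrist. I held it there for a quarter of a second and lifted clear.

**Last checks:**
- **Leaf:** it lies flat over the leg in both pictures, and the fingertip height at the end matched a level leaf to within about 1°.
- **Leg:** the post looks unmoved since its push. The force it still keeps on the stop screw could not be measured, because the leaf now covers the post from above.
- **Bowl, tin and dop block:** the network places each within about 3 mm of its earlier position.
- **Robot:** it stands clear of everything.

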